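# Set the table pieces on their coasters

## Task

Stand each of the four table pieces on the coaster that matches its foot in shape and size: the candlestick on the large round one, the pepper mill on the small round one, the salt cellar on the square one and the butter dish on the oblong one. Each must stand upright in the middle of its coaster, with no part of its foot overhanging, and the salt cellar and butter dish must be lined up with their coasters' edges. Carry them upright, set them down gently rather than dropping them, and leave the tumbler and the jam jar where they stand.

Things in the scene. Friction and masses are not known exactly. Their poses are not given: they have to be found in the camera images.
- candlestick: Steel candlestick with a short white candle, round about z, 132 mm tall (the wick is 6 mm more), 0.4 kg. Round foot 84 mm across, thin stem 20 mm across from 30 to 74 mm height, then a plain round cup 36 mm across from 80 to 110 mm height (grip here), then the candle, 22 mm across, fixed in it. Starts upright on the table. Origin: centre of its underside; z up.
- pepper_mill: Dark wooden pepper mill, round about z, 142 mm tall (a small steel ball on top ends at 152 mm), 0.25 kg, one rigid piece. Round foot 56 mm across, waist 36 mm across at 75 mm height, plain round head 44 mm across from 106 to 136 mm height (grip here). Starts upright on the table. Origin: centre of its underside; z up.
- salt_cellar: White ceramic salt cellar: a square block 50 x 50 mm (its sides along x and y), 60 mm high, with a round steel cap 36 mm across on top that ends at 72 mm height, 0.22 kg. Grip it squarely across x or across y. Starts upright on the table. Origin: centre of its underside; z up.
- butter_dish: White ceramic butter dish, oblong, cover and base one rigid piece, 0.4 kg. Foot plate 96 mm (x) by 50 mm (y), 10 mm high; cover 82 x 40 mm up to 44 mm height; on top a bar handle 46 mm long (x), 16 mm wide (y), from 49 to 71 mm height (grip it across y). A thin blue band runs round the foot of the cover. Starts upright on the table. Origin: centre of its underside; z up.
- large_round_coaster: Round coaster 108 mm across, for the candlestick. Fixed to the table, 6 mm thick, pale top with a thin light-wood edge, no raised rim. Origin: centre of its underside, on the table top (z = 0), so its top is at z = 6 mm; z up.
- small_round_coaster: Round coaster 80 mm across, for the pepper mill. Fixed to the table, 6 mm thick, pale top with a thin light-wood edge, no raised rim. Origin: centre of its underside, on the table top (z = 0), so its top is at z = 6 mm; z up.
- square_coaster: Square coaster 74 x 74 mm, sides along x and y, for the salt cellar. Fixed to the table, 6 mm thick, pale top with a thin light-wood edge, no raised rim. Origin: centre of its underside, on the table top (z = 0), so its top is at z = 6 mm; z up.
- oblong_coaster: Oblong coaster 120 mm (x) by 74 mm (y), for the butter dish. Fixed to the table, 6 mm thick, pale top with a thin light-wood edge, no raised rim. Origin: centre of its underside, on the table top (z = 0), so its top is at z = 6 mm; z up.
- tumbler: Green glass tumbler, open on top, 68 mm across and 90 mm tall, loose: a bystander to be left alone. Origin: centre of its underside; z up.
- jam_jar: Amber glass jam jar with a brass lid and a paper label, 60 mm across and 85 mm tall, loose: a bystander to be left alone. Origin: centre of its underside; z up.
Mind the look-alikes: they are no part of the job. Of the things like the pepper_mill, leave any that is orange or pink; of the rest the larger one is meant.

How it is judged:
By the outcome, as a careful person would: the job done as asked, in the order asked, and still so for the second after the job is handed in, with the robot touching nothing.
It also fails if it takes over 128 s, if anything falls off the work surface, if the arm or the gripper's body presses on something with over 40 N, if the wrist force passes 120 N, or if a joint passes its speed limit or range.

## Robot

A 6-joint arm with a two-finger parallel gripper is mounted at the origin on the work surface. World frame = base frame: x ahead of the robot, y to its left, z up, the work surface at z = 0. Lengths are in mm, angles in degrees, forces in N, time in s.
With the tool pointing down it reaches from about 350 to 850 mm from the base axis. Payload 8.1 kg.
Tool frame: the origin (TCP) lies at the very end of the fingers, on their centre line; the grasp point (between the pads) lies 19 mm behind it; z points along the fingers, y is the line along which they close (so a half turn about z gives the same grasp; the last joint's range is limited). The gripper opens to 85 mm and grips with 20 to 120 N. Pads are 22 mm wide; open, the fingers measure 114 mm over their backs; the gripper's body (76 mm by 85 mm) begins 54 mm behind the grasp point. The pads swing forward as they close: fully open they stand 13 mm farther back than shut.
Start: joints at [64.435, 7.471, 85.268, -0, 87.261, -4.893], TCP at [211.793, 561.381, 231.292] pointing down, gripper open.
Joint ranges: [-169.43, 169.43], [-51.17, 129.36], [1.28, 143.12], [-76.62, 256.62], [0, 156.53], [-152.29, 152.29]. Speed limits (degrees/s): [136.94, 136.94, 159.86, 180, 180, 180].

## Interface

Orientations are given as [roll, pitch, yaw] about the fixed x, y, z axes, in that order (R = Rz(yaw) Ry(pitch) Rx(roll)).
In Python, from bench import * gives the robot as it stands.
- The arm moves only by the tool play_rows, never from a script. Its argument "increments" is a list of rows, each a list of 3 entries, a list of its own where there are three numbers: the gripper's target within -1 to 1 (fully open at 1, half-way at 0, shut at -1), then the shift along the tool's x, y, z in mm, then the turn about the tool's z in rad. A call has 1 to 12 rows; each row shifts and turns the commanded pose from where the row before left it, along the tool's axes as they then stand; what a row does not reach is not made up. A row lasts 1/12 s, in which the tool goes at most 41.7 mm and 7.16 degrees, less where a joint would pass 70% of its speed; a pose out of reach is approached as far as the arm can. A call is refused whole if a number of a shift passes 41.7 or a number of a turn 0.125, either way. A call with a gripper value outside its range is refused whole. The fingers move at their own pace and stop on an object; "force" is the grip in N (left out, the last holds). Time passes only in rows, so rows that do not move let the fingers close. It gives the time, the measured TCP pose, the force, the opening and the grip force at its end, in the units of the state.
- sense(): the state, without advancing time (a new reading comes with each control period).
- snapshot(name): name is "side" or "top" or "wrist"; returns a dict with "color" (420x560x3 uint8, red, green, blue), "intrinsics" (3x3 intrinsics, pixels), "k1" (the pictures are not rectified: a ray, as slopes to the right and down, at radius r is drawn at 1 + k1 r^2 times it, then the intrinsics apply), "world_from_camera" (4x4, takes a point from camera to world coordinates). Camera axes: x right, y down, z forward; pixel columns grow to the right and rows downward; lengths in mm; the calibration is good to about 2 mm. A picture is of the moment at which its call begins. There is no depth.
- hand_in(): hands the job in; it is judged then, once.
Trained networks look in a picture, given as the dict that the camera call returned (one of the last four; its "shot" number tells which), for a name from the list of things; names that differ only in an ending like _2 or _b are one class to them, and where a whole thing is asked for, a point or a joint stands for the part that bears it (a point fixed in the world has none). Each returns a list of dicts, best first, with "p" (0 to 1); they miss things now and then, are a little off and sometimes report something else, mostly with a low value. They report only what shows in the picture. A call takes as long as a camera call. They do not tell look-alikes from the thing itself.
- find_in(query, picture): "xyz" ([x, y, z] in mm, in the coordinates of the camera as it stood for that picture, good to about 4 mm: the middle of the surface that is visible of it).
- regions_of(query, picture): "mask" (420x560 bool, what is visible of it).
- pinpoint(query, picture): "xyz" ([x, y, z] in mm, in the coordinates of the camera as it stood for that picture, good to about 4 mm: a listed point, or the origin of a listed thing).
The state is a dict: "time": time; "joint_pos": joint angles; "qd": joint speeds; "joint_efforts": joint torques, N m; "tool_pos": TCP position; "tcp_rot": TCP orientation; "ft_force": force on the tool from outside, world axes, zero at the start; "wrist_torque": the same for the moment, N m; "finger_gap": finger opening in mm; "grip_force": force on a finger pad.
Only numpy, scipy, OpenCV 4.12 (cv2) and the standard library are available. Lean on these libraries where they do the work, as an engineer would, in place of code of your own. Each camera call takes 0.05 s, during which the arm holds its last target. There are 200 camera calls.

## Working session

There is one attempt and no reset: what is moved stays moved. The work goes in short steps, Python scripts to look and compute and a tool call to move; the robot and the scene stay as the last step left them, time stands still between calls to the robot, and variables do not carry over. Pictures are saved under pics/ and viewed, at most 14 in all, crops included, and the job is handed in when it is done.

Besides the shell and the picture viewer there is one more tool, called after "Call:" as name(argument=value, ...) on one line, values as JSON. play_rows: Moves the arm, as the interface text tells. Its arguments: {"type":"object","properties":{"increments":{"type":"array","items":{"type":"array"}},"force":{"type":"number"}},"required":["increments"]}

```bash
mkdir -p pics; ls
cat > h.py <<'E'
from bench import *
import numpy as np, cv2
def save(s,n): cv2.imwrite('pics/'+n+'.png', s['color'][:,:,::-1])
def w(s,p): 
    T=np.array(s['world_from_camera']); return (T[:3,:3]@np.array(p)+T[:3,3])
def px(s,P):
    T=np.array(s['world_from_camera']);c=T[:3,:3].T@(np.array(P,float)-T[:3,3]);u=c[:2]/c[2]
    u=u*(1+s['k1']*(u@u));K=np.array(s['intrinsics']);return K[:2,:2]@u+K[:2,2]
def ray(s,uv,z):
    K=np.array(s['intrinsics']);d=(np.array(uv,float)-K[:2,2])/[K[0,0],K[1,1]];u=d.copy()
    for _ in range(20): u=d/(1+s['k1']*(u@u))
    T=np.array(s['world_from_camera']);r=T[:3,:3]@np.array([u[0],u[1],1]);o=T[:3,3]
    return o+r*(z-o[2])/r[2]
N=['candlestick','pepper_mill','salt_cellar','butter_dish','large_round_coaster','small_round_coaster','square_coaster','oblong_coaster','tumbler','jam_jar']
E
python3 - <<'E'
from h import *
for c in ('top','side'):
    s=snapshot(c); save(s,c+'0'); print(c,np.round(np.array(s['world_from_camera']),2).tolist())
    for n in N:
        print(n,[(round(d['p'],2),w(s,d['xyz']).round().tolist(),px(s,w(s,d['xyz'])).round().tolist()) for d in pinpoint(n,s) if d['p']>.2])
print({k:np.round(v,2).tolist() for k,v in sense().items()})
E
```

```text
pics
top [[-0.01, -0.98, 0.19, 224.42], [-1.0, 0.01, 0.02, -36.17], [-0.02, -0.19, -0.98, 1305.77], [0.0, 0.0, 0.0, 1.0]]
candlestick [(0.92, [445.0, -174.0, -0.0], [347.0, 219.0])]
pepper_mill [(0.8, [275.0, -281.0, -3.0], [388.0, 280.0]), (0.77, [297.0, -368.0, -6.0], [420.0, 272.0]), (0.67, [378.0, -299.0, -1.0], [393.0, 242.0])]
salt_cellar [(0.79, [649.0, 200.0, -3.0], [215.0, 151.0]), (0.73, [357.0, 310.0, -1.0], [174.0, 252.0]), (0.4, [488.0, -6.0, -2.0], [287.0, 205.0])]
butter_dish [(0.74, [357.0, 309.0, -3.0], [174.0, 253.0])]
large_round_coaster [(0.76, [539.0, 373.0, -3.0], [155.0, 190.0])]
small_round_coaster []
square_coaster [(0.69, [672.0, 6.0, 1.0], [282.0, 142.0])]
oblong_coaster [(0.84, [636.0, -201.0, -3.0], [354.0, 154.0])]
tumbler [(0.68, [486.0, -9.0, 0.0], [288.0, 205.0])]
jam_jar [(0.93, [461.0, 171.0, -1.0], [224.0, 215.0]), (0.46, [384.0, -302.0, -3.0], [394.0, 240.0])]
side [[0.89, -0.22, 0.39, 21.4], [-0.45, -0.46, 0.76, -925.2], [0.01, -0.86, -0.51, 651.2], [0.0, 0.0, 0.0, 1.0]]
candlestick [(0.91, [447.0, -175.0, 4.0], [289.0, 256.0]), (0.7, [486.0, -10
[... 496 characters left out ...]
er [(0.48, [541.0, 371.0, 4.0], [240.0, 166.0])]
small_round_coaster [(0.98, [553.0, -372.0, 0.0], [371.0, 292.0])]
square_coaster [(0.79, [665.0, 4.0, -0.0], [325.0, 206.0])]
oblong_coaster [(0.74, [639.0, -207.0, 1.0], [359.0, 244.0])]
tumbler [(0.64, [490.0, -10.0, 0.0], [275.0, 222.0])]
jam_jar [(0.87, [460.0, 164.0, 0.0], [242.0, 197.0])]
{'time': 1.1, 'joint_pos': [64.44, 7.47, 85.27, -0.0, 87.26, -4.89], 'qd': [0.04, -0.03, -0.08, 0.02, -0.05, 0.04], 'joint_efforts': [0.0, -56.93, -50.09, -0.0, 0.0, 0.0], 'tool_pos': [211.79, 561.38, 231.31], 'tcp_rot': [180.0, 0.0, 159.33], 'ft_force': [-0.53, 0.25, -0.32], 'wrist_torque': [-0.03, -0.02, 0.02], 'grip_force': 0.0, 'finger_gap': 85.48}
```

View pics/top0.png

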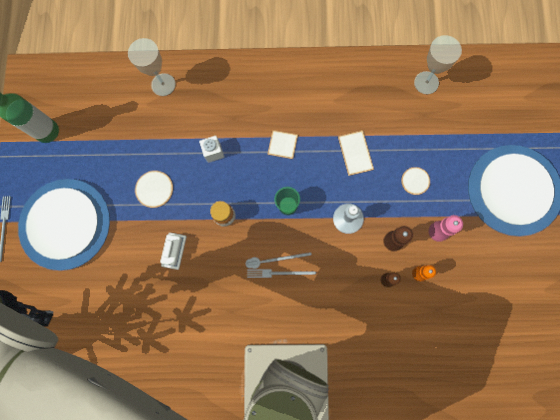

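View pics/side0.png

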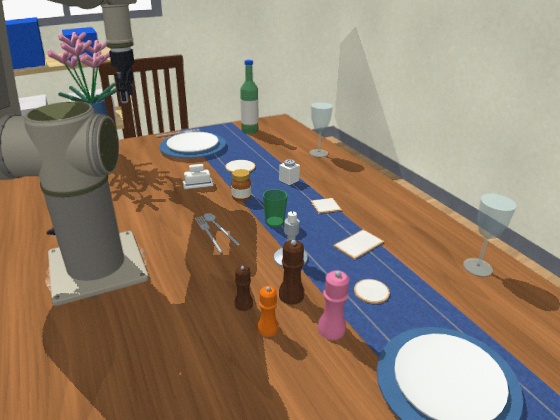

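The top view shows the large brown mill at (401,237), with look-alikes at pink (447,228), orange (425,272) and small brown (391,279). The candlestick is at (348,217), the salt cellar at (211,149) and the butter dish at (173,250). The coasters are at (154,189), (416,181), (283,144) and (356,153).

```bash
cat >> h.py <<'E'
def rect(s,n,z,near=None):
    out=[]
    for d in regions_of(n,s)[:4]:
        m=d['mask'].astype(np.uint8); c=max(cv2.findContours(m,cv2.RETR_EXTERNAL,cv2.CHAIN_APPROX_NONE)[0],key=cv2.contourArea)[:,0]
        P=np.array([ray(s,p,z)[:2] for p in c],np.float32)
        if len(P)<6: continue
        (cx,cy),(a,b),t=cv2.minAreaRect(P)
        out.append((round(d['p'],2),round(cx,1),round(cy,1),round(a,1),round(b,1),round(t,1)))
    return out
def plan(goal,yaw=None,z=None):
    "tool-frame shift mm to get TCP above goal xy with given yaw"
    st=sense();p=np.array(st['tool_pos']);y=np.radians(st['tcp_rot'][2])
    d=np.array(goal[:2])-p[:2];c,s=np.cos(y),np.sin(y)
    print('t',round(st['time'],1),'pose',p.round(1),'yaw',round(st['tcp_rot'][2],2),'shift tool x,y',round(d@[c,s],1),round(d@[s,-c],1),'z',None if z is None else round(p[2]-z,1),'turn rad',None if yaw is None else round(-np.radians((yaw-st['tcp_rot'][2]+90)%180-90),4))
E
python3 - <<'E'
from h import *
for c in ('top','side'):
    s=snapshot(c)
    for n,z in zip(N[2:8],[60,0,6,6,6,6]): print(c,n,rect(s,n,z))
s=snapshot('wrist');save(s,'w0');T=np.array(s['world_from_camera']);print(T.round(2))
print(s['intrinsics'],s['k1']); print(np.round(sense()['tool_pos']))
plan((446,-175))
E
```

```text
top salt_cellar [(0.86, 635.3, 200.6, 71.7, 57.4, 18.3)]
top butter_dish [(0.56, 361.1, 312.9, 52.4, 95.8, 80.8)]
top large_round_coaster [(0.97, 539.8, 371.9, 105.0, 102.3, 89.2)]
top small_round_coaster [(0.88, 550.0, -365.8, 75.7, 75.9, 86.9)]
top square_coaster [(0.81, 663.5, 6.7, 73.8, 74.9, 79.0)]
top oblong_coaster [(0.95, 635.3, -201.4, 121.0, 76.3, 12.9)]
side salt_cellar [(0.82, 620.8, 154.9, 177.4, 65.0, 60.5), (0.5, 482.5, -25.8, 204.7, 68.8, 64.6)]
side butter_dish []
side large_round_coaster [(0.57, 538.9, 371.1, 99.4, 104.0, 71.5)]
side small_round_coaster [(0.73, 553.6, -370.6, 92.4, 79.3, 54.5)]
side square_coaster [(0.53, 663.7, 0.9, 89.6, 78.8, 78.9)]
side oblong_coaster [(0.69, 633.4, -209.7, 124.8, 79.5, 13.9)]
[[ 3.5000e-01  9.0000e-01  2.6000e-01  1.4450e+02]
 [ 9.4000e-01 -3.4000e-01 -1.0000e-01  5.8739e+02]
 [-0.0000e+00  2.8000e-01 -9.6000e-01  3.7326e+02]
 [ 0.0000e+00  0.0000e+00  0.0000e+00  1.0000e+00]]
[[308.24592174   0.         281.49291316]
 [  0.         308.24592174 207.74297369]
 [  0.           0.           1.        ]] -0.06811285523269264
[212. 561. 231.]
t 1.9 pose [211.8 561.4 231.3] yaw 159.33 shift tool x,y -479.1 -606.3 z None turn rad None
```

Call:
play_rows(increments=[[1,[-27.5,-21.7,0],0],[1,[-27.5,-21.7,0],0],[1,[-27.5,-21.7,0],0],[1,[-27.5,-21.7,0],0],[1,[-27.5,-21.7,0],0],[1,[-27.5,-21.7,0],0],[1,[-27.5,-21.7,0],0],[1,[-27.5,-21.7,0],0],[1,[-27.5,-21.7,0],0],[1,[-27.5,-21.7,0],0],[1,[-27.5,-21.7,0],0],[1,[-27.5,-21.7,0],0]], force=40)

```text
time: 2.85
tool_pos: [429.3, 199.7, 231.6]
tcp_rot: [180.0, 0.0, 159.3]
ft_force: [0.8, 0.2, -0.1]
finger_gap: 84.9
grip_force: 0.0
```

Call:
play_rows(increments=[[1,[-12.3,-28.7,0],0],[1,[-12.3,-28.7,0],0],[1,[-12.3,-28.7,0],0],[1,[-12.3,-28.7,0],0],[1,[-12.3,-28.7,0],0],[1,[-12.3,-28.7,0],0],[1,[-12.3,-28.7,0],0],[1,[-12.3,-28.7,0],0],[1,[-12.3,-28.7,0],0],[1,[-12.3,-28.7,0],0],[1,[-12.3,-28.7,0],0],[1,[-12.3,-28.7,0],0]])

```text
time: 3.85
tool_pos: [445.0, -174.8, 231.5]
tcp_rot: [-180.0, 0.0, 159.3]
ft_force: [1.2, 1.1, 0.8]
finger_gap: 85.7
grip_force: 0.0
```

Run:
```python
from h import *
s=snapshot('wrist');save(s,'w1')
for n in N: print(n,[(round(d['p'],2),w(s,d['xyz']).round(1).tolist(),px(s,w(s,d['xyz'])).round().tolist()) for d in pinpoint(n,s) if d['p']>.4])
plan((446,-175))
```

```text
candlestick [(0.74, [447.7, -176.7, -1.8], [281.0, 181.0])]
pepper_mill [(0.97, [294.2, -368.8, 1.3], [86.0, 120.0]), (0.89, [274.9, -276.9, 4.4], [144.0, 73.0]), (0.77, [383.6, -298.3, -3.3], [171.0, 168.0]), (0.55, [403.7, -425.6, 0.6], [91.0, 217.0])]
salt_cellar []
butter_dish []
large_round_coaster []
small_round_coaster [(0.67, [548.5, -369.3, 0.0], [177.0, 296.0])]
square_coaster [(0.69, [666.5, 4.3, -1.9], [456.0, 281.0])]
oblong_coaster [(0.97, [635.6, -201.6, -0.1], [311.0, 310.0])]
tumbler [(0.58, [481.5, -9.9, 0.2], [418.0, 160.0])]
jam_jar []
t 4.4 pose [ 445.3 -172.3  231.4] yaw 159.41 shift tool x,y -1.6 -2.3 z None turn rad None
```

View pics/w1.png

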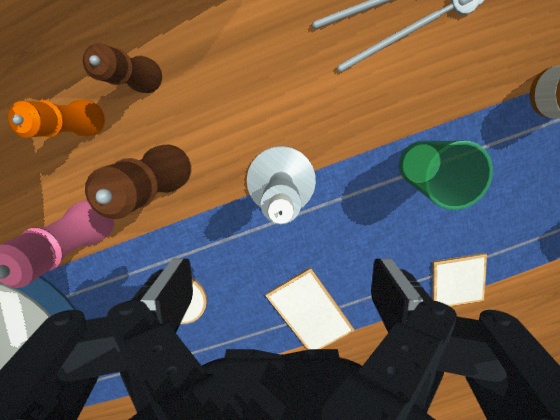

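The wrist view shows the candlestick foot at (281,181) and the wick at (281,212). The mills are on the left and the coasters below.

Run:
```python
from h import *
s=snapshot('wrist'); print(ray(s,(281,212),134).round(1), ray(s,(281,180),5).round(1))
for n in ('oblong_coaster','square_coaster'): print(n,rect(s,n,6))
for i in range(4): plan((447,-175),z=76)
```

```text
[ 446.5 -172.8  134. ] [ 445.4 -172.8    5. ]
oblong_coaster [(0.89, 634.0, -202.5, 122.3, 76.6, 12.9)]
square_coaster [(0.79, 662.2, 4.2, 75.9, 78.8, 78.1), (0.62, 510.0, 16.6, 119.9, 86.5, 71.7)]
t 4.5 pose [ 445.2 -172.7  231.4] yaw 159.37 shift tool x,y -2.5 -1.5 z 155.4 turn rad None
t 4.5 pose [ 445.2 -172.7  231.4] yaw 159.37 shift tool x,y -2.5 -1.5 z 155.4 turn rad None
t 4.5 pose [ 445.2 -172.7  231.4] yaw 159.37 shift tool x,y -2.5 -1.5 z 155.4 turn rad None
t 4.5 pose [ 445.2 -172.7  231.4] yaw 159.37 shift tool x,y -2.5 -1.5 z 155.4 turn rad None
```

Call:
play_rows(increments=[[1,[-0.5,0,15],0],[1,[-0.5,0,20],0],[1,[0,0,25],0],[1,[0,0,25],0],[1,[0,0,25],0],[1,[0,0,20],0],[1,[0,0,15],0],[1,[0,0,10],0],[-1,[0,0,0],0],[-1,[0,0,0],0],[-1,[0,0,0],0],[-1,[0,0,0],0]], force=40)

```text
time: 5.55
tool_pos: [447.1, -174.0, 77.8]
tcp_rot: [-180.0, 0.1, 159.3]
ft_force: [-2.1, -2.3, 2.1]
finger_gap: 38.8
grip_force: 1.0
```

Call:
play_rows(increments=[[-1,[0,0,0],0],[-1,[0,0,0],0],[-1,[0,0,0],0],[-1,[0,0,0],0],[-1,[0,0,0],0],[-1,[0,0,0],0]])

```text
time: 6.05
tool_pos: [447.1, -174.4, 77.9]
tcp_rot: [-180.0, 0.2, 159.3]
ft_force: [-1.5, -3.4, 6.1]
finger_gap: 34.9
grip_force: 39.9
```

Call:
play_rows(increments=[[-1,[0,0,-4],0],[-1,[0,0,-8],0],[-1,[0,0,-12],0],[-1,[0,0,-16],0],[-1,[0,0,-18],0],[-1,[0,0,-18],0],[-1,[0,0,-18],0],[-1,[1,5,-15],0],[-1,[2,10,-12],0],[-1,[3,15,-8],0],[-1,[4,20,-4],0],[-1,[5,25,0],0]])

```text
time: 7.05
tool_pos: [459.1, -97.5, 211.3]
tcp_rot: [180.0, 0.1, 159.3]
ft_force: [0.3, -0.5, -3.3]
finger_gap: 34.8
grip_force: 40.2
```

Call:
play_rows(increments=[[-1,[6,30,0],0],[-1,[6,32,0],0],[-1,[6,32,0],0],[-1,[6,32,0],0],[-1,[6,32,0],0],[-1,[6,32,0],0],[-1,[6,32,0],0],[-1,[6,32,0],0],[-1,[6,32,0],0],[-1,[6,32,0],0],[-1,[6,32,0],0],[-1,[5,27,0],0]])

```text
time: 8.05
tool_pos: [524.4, 282.8, 209.6]
tcp_rot: [180.0, -0.0, 159.4]
ft_force: [0.9, -0.1, -2.7]
finger_gap: 34.7
grip_force: 40.3
```

Call:
play_rows(increments=[[-1,[5,25,0],0],[-1,[4,20,0],0],[-1,[3,14,0],0],[-1,[2,8,0],0],[-1,[1,3,0],0],[-1,[0,0,0],0],[-1,[0,0,0],0],[-1,[0,0,0],0]])

```text
time: 8.72
tool_pos: [535.8, 349.7, 209.4]
tcp_rot: [-180.0, 0.0, 159.3]
ft_force: [0.1, 0.8, -2.3]
finger_gap: 35.1
grip_force: 40.5
```

Run:
```python
from h import *
s=snapshot('wrist');save(s,'w2'); 
print(rect(s,'large_round_coaster',6)); print([(d['p'],w(s,d['xyz']).round(1)) for d in pinpoint('large_round_coaster',s)])
print([(d['p'],w(s,d['xyz']).round(1)) for d in pinpoint('candlestick',s)])
t=snapshot('top');print(rect(t,'large_round_coaster',6))
plan((540,372),z=84)
```

```text
[(0.6, 523.7, 389.5, 107.3, 63.1, 41.6)]
[(0.88, array([539.4, 374.5,   2.1]))]
[(0.64, array([532.9, 349.2, 132.5]))]
[(0.74, 531.1, 339.1, 45.7, 85.8, 64.4)]
t 9.0 pose [535.9 350.2 209.4] yaw 159.3 shift tool x,y 3.9 21.8 z 125.4 turn rad None
```

View pics/w2.png

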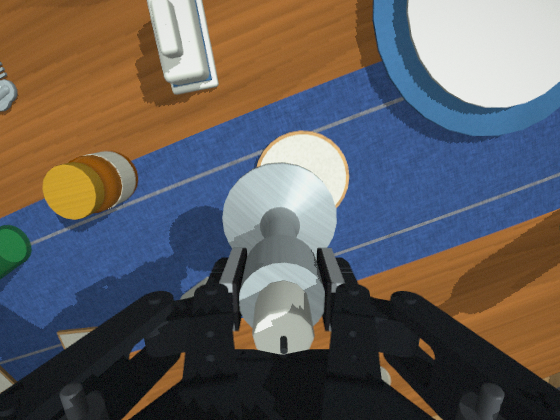

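The held candlestick hangs upright with its foot at about (280,215). The coaster arc shows above it (top at (303,131), right at (349,177)), so it is still 20 mm short of the coaster.

```bash
cat >> h.py <<'E'
from scipy.optimize import least_squares
def arc(s,n,R,z=6,near=None):
    m=regions_of(n,s)[0]['mask'].astype(np.uint8); c=np.vstack(cv2.findContours(m,cv2.RETR_EXTERNAL,cv2.CHAIN_APPROX_NONE)[0])[:,0]
    P=np.array([ray(s,p,z)[:2] for p in c])
    near=P.mean(0) if near is None else np.array(near)
    k=abs(np.linalg.norm(P-near,axis=1)-R)<6; P=P[k]
    r=least_squares(lambda q:np.linalg.norm(P-q[:2],axis=1)-q[2],[*near,R],loss='soft_l1')
    return r.x.round(1),k.sum()
E
python3 - <<'E'
from h import *
s=snapshot('wrist'); print(arc(s,'large_round_coaster',53,near=(539.5,372.5)))
plan((540,372),z=84)
E
```

```text
(array([538.1, 373.7,  52.5]), np.int64(155))
t 9.1 pose [535.9 350.4 209.4] yaw 159.31 shift tool x,y 3.8 21.7 z 125.4 turn rad None
```

Call:
play_rows(increments=[[-1,[1,4,5],0],[-1,[1,6,12],0],[-1,[1,6,18],0],[-1,[1,4,18],0],[-1,[0,2,18],0],[-1,[0,0,12],0],[-1,[0,0,8],0],[-1,[0,0,4],0],[-1,[0,0,0],0],[-1,[0,0,0],0],[-1,[0,0,0],0]])

```text
time: 10.03
tool_pos: [540.7, 373.0, 115.7]
tcp_rot: [179.9, 0.1, 159.3]
ft_force: [-0.3, -0.8, -2.6]
finger_gap: 34.5
grip_force: 40.5
```

Run:
```python
from h import *
s=snapshot('wrist');t=snapshot('side');save(s,'w3');save(t,'s3')
cv2.imwrite('pics/c3.png',np.hstack([cv2.resize(s['color'][80:320,160:400,::-1],(400,400)),cv2.resize(t['color'][110:210,190:290,::-1],(400,400))]))
try: print(arc(s,'large_round_coaster',53,near=(539.5,372.5)))
except Exception as e: print(e)
plan((540,372),z=84)
```

```text
(array([539.5, 372.5,  53. ]), np.int64(0))
t 10.2 pose [540.5 372.9 115.5] yaw 159.32 shift tool x,y 0.2 -1.0 z 31.5 turn rad None
```

View pics/c3.png

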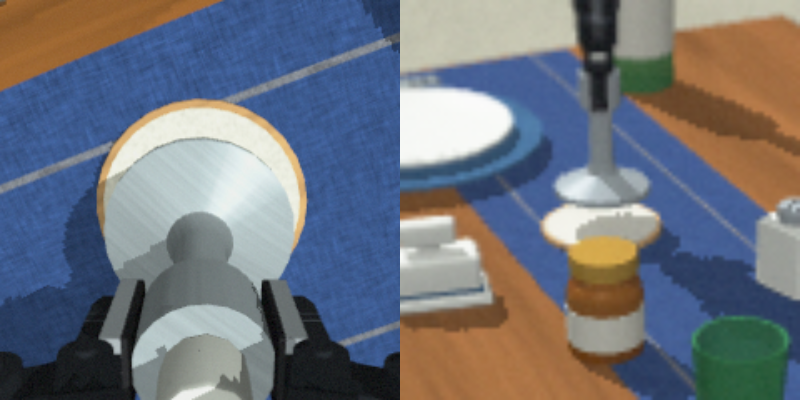

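The foot sits centred over the coaster sideways, about 30 mm above it. The rim shows evenly to the left and right.

Call:
play_rows(increments=[[-1,[1,0,4],0],[-1,[0.5,0,8],0],[-1,[0,0,8],0],[-1,[0,0,5],0],[-1,[0,0,3],0],[-1,[0,0,1],0],[-1,[0,0,1],0],[-1,[0,0,0.8],0],[-1,[0,0,0],0],[-1,[0,0,0],0]])

```text
time: 11.02
tool_pos: [538.8, 373.2, 84.0]
tcp_rot: [180.0, 0.0, 159.3]
ft_force: [-0.3, -1.1, 0.8]
finger_gap: 34.6
grip_force: 40.9
```

Call:
play_rows(increments=[[-0.1,[0,0,0],0],[0,[0,0,0],0],[0.1,[0,0,0],0],[0.3,[0,0,0],0],[0.5,[0,0,0],0],[1,[0,0,0],0],[1,[0,0,0],0],[1,[0,0,-10],0],[1,[0,0,-20],0],[1,[0,0,-30],0],[1,[0,0,-30],0],[1,[0,0,-30],0]])

```text
time: 12.02
tool_pos: [538.3, 373.0, 205.5]
tcp_rot: [180.0, 0.0, 159.3]
ft_force: [0.6, 0.0, 0.4]
finger_gap: 85.6
grip_force: 0.0
```

Call:
play_rows(increments=[[1,[0,0,-20],0],[1,[0,0,-10],0],[1,[0,0,0],0]])

```text
time: 12.27
tool_pos: [539.9, 374.0, 237.8]
tcp_rot: [179.7, 0.2, 159.3]
ft_force: [0.4, 0.5, 0.2]
finger_gap: 85.5
grip_force: 0.0
```

Run:
```python
from h import *
s=snapshot('wrist')
cv2.imwrite('pics/c4.png',s['color'][60:300,160:400,::-1])
print([(round(d['p'],2),w(s,d['xyz']).round(1)) for d in pinpoint('candlestick',s)])
try: print(arc(s,'large_round_coaster',53,near=(539.,373)))
except Exception as e: print(e)
plan((383,-299),z=102)
```

```text
[(0.81, array([538.4, 368.6,   3.3]))]
(array([537.7, 373.5,  52.9]), np.int64(223))
t 12.4 pose [537.7 372.7 231.5] yaw 159.33 shift tool x,y -92.4 -683.1 z 129.5 turn rad None
```

View pics/c4.png

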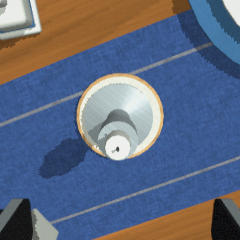

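Run:
```python
import cv2
i=cv2.imread('pics/c4.png');cv2.imwrite('pics/c4b.png',cv2.resize(i[60:175,60:180],None,fx=5,fy=5,interpolation=cv2.INTER_CUBIC))
```

```text
(no output)
```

View pics/c4b.png

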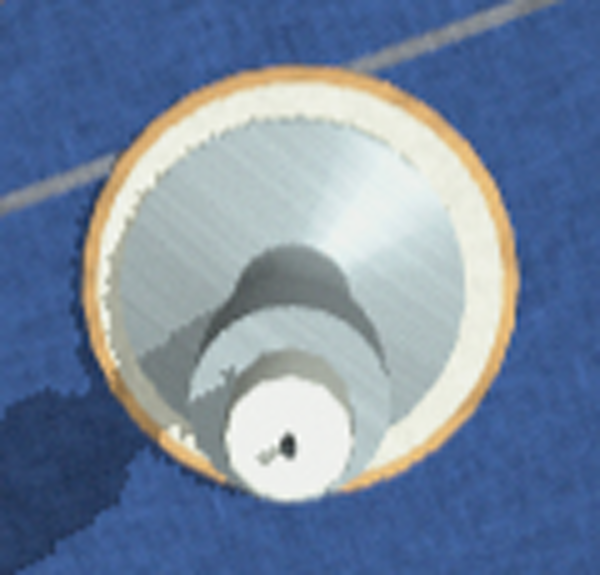

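The candlestick stands on its coaster with rim visible all round, about 2–3 mm off centre. Next is the mill.

Call:
play_rows(increments=[[1,[-2,-12,0],0],[1,[-3,-25,0],0],[1,[-5,-34,0],0],[1,[-5,-38,0],0],[1,[-5,-38,0],0],[1,[-5,-38,0],0],[1,[-5,-38,0],0],[1,[-5,-38,0],0],[1,[-5,-38,0],0],[1,[-5,-38,0],0],[1,[-5,-38,0],0],[1,[-5,-38,0],0]])

```text
time: 13.42
tool_pos: [442.2, -34.0, 231.2]
tcp_rot: [-180.0, -0.2, 159.3]
ft_force: [0.3, -0.3, 0.2]
finger_gap: 85.5
grip_force: 0.0
```

Call:
play_rows(increments=[[1,[-5,-38,0],0],[1,[-5,-38,0],0],[1,[-5,-38,0],0],[1,[-5,-36,0],0],[1,[-5,-36,0],0],[1,[-5,-34,0],0],[1,[-4,-28,0],0],[1,[-3,-20,0],0],[1,[0,-2,0],0],[1,[0,0,0],0],[1,[0,0,0],0],[1,[0,0,0],0]])

```text
time: 14.42
tool_pos: [383.4, -297.1, 232.5]
tcp_rot: [179.9, -0.1, 159.4]
ft_force: [0.4, -0.5, 0.4]
finger_gap: 85.3
grip_force: 0.0
```

Run:
```python
from h import *
s=snapshot('wrist');save(s,'w5')
print([(round(d['p'],2),w(s,d['xyz']).round(1),px(s,w(s,d['xyz'])).round()) for d in pinpoint('pepper_mill',s)])
plan((383,-299),z=102)
```

```text
[(0.86, array([ 273.1, -274.7,    0.6]), array([266.,  84.])), (0.83, array([ 380.3, -297.5,    0.5]), array([280., 177.])), (0.56, array([ 295.7, -367. ,   -0.5]), array([200., 132.])), (0.55, array([ 407. , -425.4,    2.5]), array([195., 231.]))]
t 14.5 pose [ 383.7 -297.3  233.2] yaw 159.42 shift tool x,y 0.1 -1.9 z 131.2 turn rad None
```

View pics/w5.png

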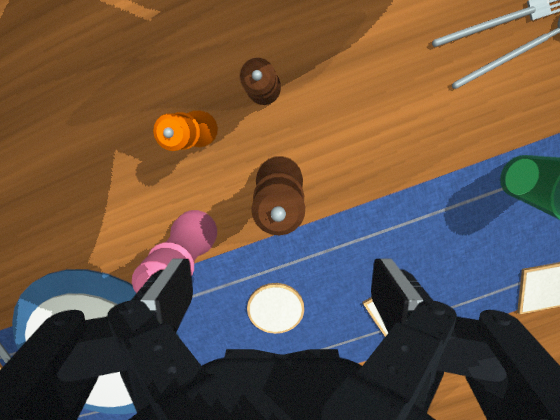

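The ball of the meant mill is at (278,214). Pink, orange and small brown stay clear of the fingers.

Run:
```python
from h import *
s=snapshot('wrist');p=ray(s,(278,213.5),148);print(p.round(1),arc(s,'small_round_coaster',39,near=(551,-368)))
plan(p,z=102)
```

```text
[ 381.7 -299.   148. ] (array([ 549.1, -368.1,   40.1]), np.int64(153))
t 14.6 pose [ 383.8 -297.6  233.5] yaw 159.41 shift tool x,y 1.5 -2.0 z 131.5 turn rad None
```

Call:
play_rows(increments=[[1,[1,-1,10],0],[1,[0.5,-1,20],0],[1,[0,0,25],0],[1,[0,0,25],0],[1,[0,0,22],0],[1,[0,0,15],0],[1,[0,0,9],0],[1,[0,0,4],0],[-1,[0,0,0],0],[-1,[0,0,0],0],[-1,[0,0,0],0],[-1,[0,0,0],0]], force=40)

```text
time: 15.62
tool_pos: [382.3, -300.5, 105.2]
tcp_rot: [-180.0, 0.2, 159.3]
ft_force: [0.1, 0.1, -0.3]
finger_gap: 43.1
grip_force: 40.6
```

Call:
play_rows(increments=[[-1,[0,0,0],0],[-1,[0,0,0],0],[-1,[0,0,0],0],[-1,[0,0,0],0],[-1,[0,0,0],0]])

```text
time: 16.03
tool_pos: [382.2, -300.4, 105.1]
tcp_rot: [-180.0, 0.1, 159.3]
ft_force: [0.4, 2.1, 7.5]
finger_gap: 43.0
grip_force: 41.1
```

Run:
```python
from h import *
plan((549.5,-368.5),z=102)
```

```text
t 16.0 pose [ 382.2 -300.4  105.1] yaw 159.33 shift tool x,y -180.5 -4.7 z 3.1 turn rad None
```

Call:
play_rows(increments=[[-1,[0,0,-4],0],[-1,[0,0,-10],0],[-1,[0,0,-16],0],[-1,[0,0,-16],0],[-1,[-4,0,-12],0],[-1,[-10,0,-6],0],[-1,[-16,0,0],0],[-1,[-20,0,0],0],[-1,[-22,0,0],0],[-1,[-22,0,0],0],[-1,[-20,0,0],0],[-1,[-16,0,0],0]])

```text
time: 17.03
tool_pos: [504.5, -346.1, 167.7]
tcp_rot: [-180.0, 0.0, 159.3]
ft_force: [0.6, 0.3, -3.6]
finger_gap: 43.2
grip_force: 41.2
```

Call:
play_rows(increments=[[-1,[-12,0,0],0],[-1,[-8,0,0],0],[-1,[-4,0,0],0],[-1,[0,0,0],0],[-1,[0,0,0],0],[-1,[0,0,0],0]])

```text
time: 17.53
tool_pos: [524.8, -353.9, 167.5]
tcp_rot: [180.0, -0.0, 159.3]
ft_force: [-0.3, 1.0, -3.7]
finger_gap: 43.5
grip_force: 41.2
```

Run:
```python
from h import *
s=snapshot('wrist')
cv2.imwrite('pics/c6.png',s['color'][40:300,120:440,::-1])
print(rect(s,'small_round_coaster',6),arc(s,'small_round_coaster',39.5,near=(549.5,-368.5)))
t=snapshot('side')
try: print(arc(t,'small_round_coaster',39.5,near=(549.5,-368.5)))
except Exception as e: print(e)
plan((549.5,-368.5),z=111)
```

```text
[(0.61, 532.9, -397.3, 11.8, 47.0, 66.1)] (array([ 549.2, -372.3,   35.2]), np.int64(62))
(array([ 550.7, -373.2,   41. ]), np.int64(76))
t 17.8 pose [ 525.2 -354.1  167.7] yaw 159.32 shift tool x,y -27.9 -4.9 z 56.7 turn rad None
```

View pics/c6.png

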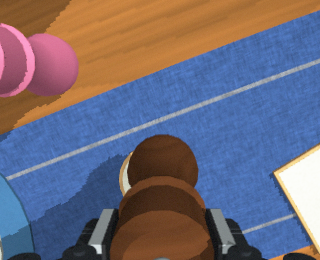

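Only the left edge of the coaster shows, beside the mill foot; I'll move on by the measured shift and check lower down.

Call:
play_rows(increments=[[-1,[-3,-1,0],0],[-1,[-6,-1,4],0],[-1,[-7,-1,8],0],[-1,[-6,-1,10],0],[-1,[-4,-0.5,10],0],[-1,[-2,0,6],0],[-1,[0,0,3],0],[-1,[0,0,0],0],[-1,[0,0,0],0],[-1,[0,0,0],0]])

```text
time: 18.62
tool_pos: [550.2, -368.3, 127.0]
tcp_rot: [-180.0, 0.0, 159.3]
ft_force: [-0.7, -0.6, -2.7]
finger_gap: 43.0
grip_force: 41.2
```

Run:
```python
from h import *
s=snapshot('wrist');t=snapshot('side')
cv2.imwrite('pics/c7.png',np.hstack([cv2.resize(s['color'][80:280,180:380,::-1],(400,400)),cv2.resize(t['color'][220:320,320:420,::-1],(400,400))]))
plan((549.5,-369),z=111)
```

```text
t 18.7 pose [ 550.3 -368.4  127.4] yaw 159.33 shift tool x,y 0.5 -0.8 z 16.4 turn rad None
```

View pics/c7.png

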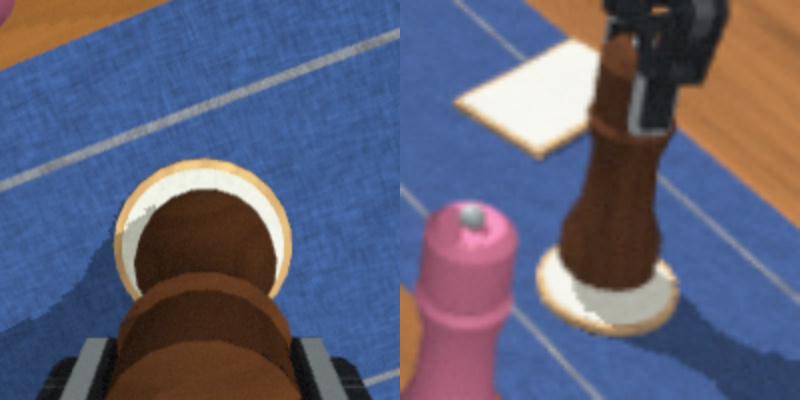

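The mill hangs just above the coaster, and its foot (135–277) is well centred in the disc (115–292). Lowering.

Call:
play_rows(increments=[[-1,[0.3,-1,3],0],[-1,[0,0,5],0],[-1,[0,0,4],0],[-1,[0,0,2],0],[-1,[0,0,1],0],[-1,[0,0,0.8],0],[-1,[0,0,0.6],0],[-1,[0,0,0],0],[-1,[0,0,0],0]])

```text
time: 19.47
tool_pos: [549.8, -369.1, 111.4]
tcp_rot: [-180.0, 0.1, 159.3]
ft_force: [-2.7, 2.9, 4.8]
finger_gap: 42.8
grip_force: 42.0
```

Call:
play_rows(increments=[[0.1,[0,0,0],0],[0.2,[0,0,0],0],[0.4,[0,0,0],0],[0.7,[0,0,0],0],[1,[0,0,0],0],[1,[0,0,0],0],[1,[0,0,0],0],[1,[0,0,-10],0],[1,[0,0,-20],0],[1,[0,0,-30],0],[1,[0,0,-30],0],[1,[0,0,-25],0]])

```text
time: 20.47
tool_pos: [549.6, -369.2, 228.3]
tcp_rot: [-180.0, 0.1, 159.3]
ft_force: [1.0, 0.5, 1.0]
finger_gap: 85.4
grip_force: 0.0
```

Run:
```python
from h import *
s=snapshot('wrist')
print([(round(d['p'],2),w(s,d['xyz']).round(1)) for d in pinpoint('pepper_mill',s)],arc(s,'small_round_coaster',39.5,near=(549.5,-369)))
cv2.imwrite('pics/c8.png',cv2.resize(s['color'][100:260,200:360,::-1],(480,480)))
plan((645,199),z=150)
```

```text
[(0.67, array([ 408.6, -426.1,    3.1])), (0.63, array([ 549.4, -369.4,    5.2]))] (array([ 549.7, -368.6,   39.2]), np.int64(137))
t 20.6 pose [ 551.  -370.2  229.9] yaw 159.33 shift tool x,y 112.9 565.8 z 79.9 turn rad None
```

View pics/c8.png

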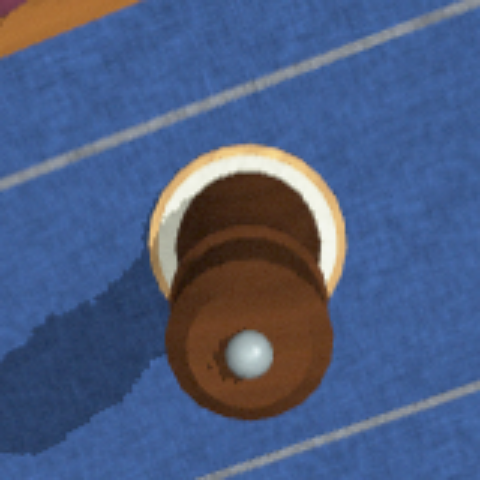

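The mill stands centred on its coaster. Next, the salt cellar.

Call:
play_rows(increments=[[1,[2,12,0],0],[1,[5,25,0],0],[1,[7,34,0],0],[1,[7,38,0],0],[1,[8,38,0],0],[1,[8,38,0],0],[1,[8,38,0],0],[1,[8,38,0],0],[1,[8,38,0],0],[1,[8,38,0],0],[1,[8,38,0],0],[1,[8,38,0],0]])

```text
time: 21.62
tool_pos: [614.2, 50.2, 223.3]
tcp_rot: [-180.0, -0.2, 159.3]
ft_force: [1.1, -0.9, -0.4]
finger_gap: 85.4
grip_force: 0.0
```

Call:
play_rows(increments=[[1,[8,38,0],0],[1,[8,36,0],0],[1,[7,32,0],0],[1,[6,25,0],0],[1,[4,16,0],0],[1,[2,6,0],0],[1,[0,0,0],0],[1,[0,0,0],0],[1,[0,0,0],0]])

```text
time: 22.37
tool_pos: [636.9, 201.3, 224.9]
tcp_rot: [-180.0, -0.0, 159.2]
ft_force: [-0.3, -0.1, 0.6]
finger_gap: 85.2
grip_force: 0.0
```

Run:
```python
from h import *
s=snapshot('wrist');save(s,'w9')
print([(round(d['p'],2),w(s,d['xyz']).round(1),px(s,w(s,d['xyz'])).round()) for d in pinpoint('salt_cellar',s)])
print(rect(s,'square_coaster',6))
plan((645,199),z=150)
cv2.imwrite('pics/c9.png',cv2.resize(s['color'][100:300,180:380,::-1],(600,600),interpolation=cv2.INTER_CUBIC))
```

```text
[(0.87, array([ 6.483e+02,  2.019e+02, -6.000e-01]), array([285., 188.]))]
[(0.92, 664.4, 7.0, 75.8, 74.4, 78.6)]
t 22.5 pose [637.2 201.4 225.3] yaw 159.22 shift tool x,y -8.2 0.5 z 75.3 turn rad None
```

View pics/c9.png

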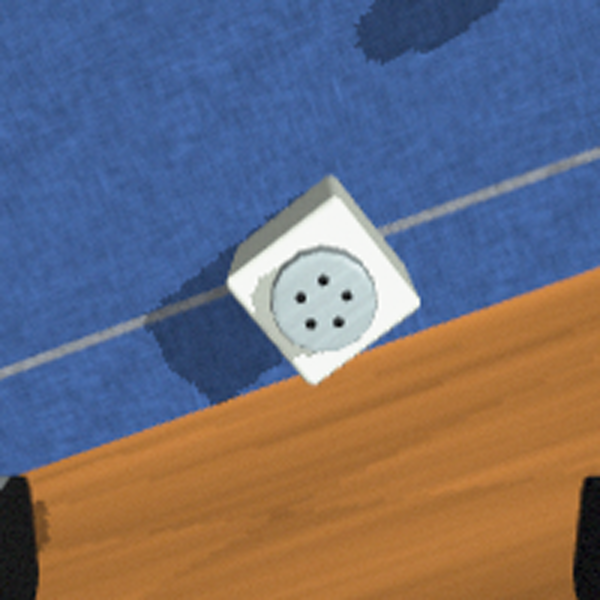

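The salt cellar is turned well off the tool axis; in the crop its top-face corners are (334,196), (420,303), (314,384) and (229,283).

Run:
```python
from h import *
s=snapshot('wrist')
C=np.array([ray(s,(u/3+180-1/3,v/3+100-1/3),60)[:2] for u,v in ((334,196),(420,303),(314,384),(229,283))]);print(C.round(1),C.mean(0).round(1))
for i in range(4):
    d=C[(i+1)%4]-C[i];print(np.linalg.norm(d).round(1),(np.degrees(np.arctan2(d[1],d[0]))%90).round(1))
for y in (0,): plan(C.mean(0),z=25)
```

```text
[[615.3 220.1]
 [660.4 235. ]
 [675.2 190.5]
 [630.6 176.2]] [645.4 205.4]
47.5 18.3
46.9 18.4
46.8 17.8
46.5 19.2
t 22.6 pose [637.1 201.6 225.3] yaw 159.23 shift tool x,y -6.4 6.5 z 200.3 turn rad None
```

Call:
play_rows(increments=[[1,[-1,1,0],-0.06],[1,[-1,1,5],-0.1],[1,[-1,1,12],-0.12],[1,[-1,1,15],-0.12],[1,[-1,1,15],-0.12],[1,[0,0,12],-0.1],[1,[0,0,8],-0.062],[1,[0,0,3],0],[1,[0,0,0],0],[1,[0,0,0],0]])

```text
time: 23.4
tool_pos: [642.9, 206.6, 155.6]
tcp_rot: [-180.0, 0.0, -161.8]
ft_force: [0.5, 0.3, 0.7]
finger_gap: 85.6
grip_force: 0.0
```

Run:
```python
from h import *
s=snapshot('wrist');save(s,'w10')
print([(round(d['p'],2),w(s,d['xyz']).round(1),px(s,w(s,d['xyz'])).round()) for d in pinpoint('salt_cellar',s)])
g=cv2.cvtColor(s['color'],cv2.COLOR_RGB2HSV); m=regions_of('salt_cellar',s)[0]['mask'].astype(np.uint8)
c=max(cv2.findContours(m,0,1)[0],key=cv2.contourArea); q=cv2.approxPolyDP(c,5,True)[:,0];print(q.tolist())
hsv=cv2.minAreaRect(c);print(hsv)
plan((645.4,204.5),yaw=18.3,z=25)
b=cv2.resize(s['color'][100:340,160:400,::-1],(600,600),interpolation=cv2.INTER_CUBIC);cv2.imwrite('pics/c10.png',b)
br=((s['color'].min(2)>185)&(m>0)).astype(np.uint8);cc=max(cv2.findContours(br,0,1)[0],key=cv2.contourArea)
P=np.array([ray(s,p,60)[:2] for p in cc[:,0]],np.float32);print(cv2.minAreaRect(P))
```

```text
[(0.85, array([642.1, 203. ,  -1.4]), array([277., 191.]))]
[[255, 170], [247, 184], [248, 237], [304, 239], [305, 173]]
((277.4999694824219, 204.49996948242188), (68.99998474121094, 60.99999237060547), 90.0)
t 23.6 pose [643.3 206.9 156.3] yaw -161.67 shift tool x,y -1.2 -3.0 z 131.3 turn rad 0.0005
((644.56640625, 204.5524444580078), (47.209617614746094, 48.56755065917969), 18.295726776123047)
```

Call:
play_rows(increments=[[1,[-0.5,-1.3,10],0],[1,[0,-1.3,20],0],[1,[0,0,25],0],[1,[0,0,25],0],[1,[0,0,22],0],[1,[0,0,16],0],[1,[0,0,10],0],[1,[0,0,6],0],[-1,[0,0,0],0],[-1,[0,0,0],0],[-1,[0,0,0],0],[-1,[0,0,0],0]], force=40)

```text
time: 24.55
tool_pos: [645.4, 204.8, 23.1]
tcp_rot: [-180.0, 0.2, -161.6]
ft_force: [-0.8, 0.8, -3.1]
finger_gap: 49.5
grip_force: 42.4
```

Call:
play_rows(increments=[[-1,[0,0,0],0],[-1,[0,0,0],0],[-1,[0,0,0],0],[-1,[0,0,0],0],[-1,[0,0,0],0]])

```text
time: 24.97
tool_pos: [645.4, 204.8, 23.0]
tcp_rot: [-180.0, 0.2, -161.6]
ft_force: [0.5, -1.4, 6.5]
finger_gap: 49.4
grip_force: 43.4
```

Run:
```python
from h import *
plan((664,5.5),yaw=168.6,z=28)
t=snapshot('top');print(rect(t,'square_coaster',6),rect(t,'oblong_coaster',6),rect(t,'butter_dish',0))
```

```text
t 25.0 pose [645.4 204.8  23. ] yaw -161.6 shift tool x,y 45.3 -195.0 z -5.0 turn rad 0.5201
[(0.72, 663.7, 7.4, 72.0, 72.7, 77.9)] [(0.98, 633.0, -201.6, 126.2, 80.0, 12.1)] []
```

Call:
play_rows(increments=[[-1,[0,0,-4],0],[-1,[0,0,-10],0],[-1,[0,0,-16],0],[-1,[0,0,-16],0],[-1,[1,-4,-10],0],[-1,[3,-11,-4],0],[-1,[4,-18,0],0],[-1,[6,-24,0],0],[-1,[6,-26,0],0],[-1,[6,-26,0],0],[-1,[6,-24,0],0],[-1,[5,-20,0],0]])

```text
time: 26.17
tool_pos: [656.4, 44.7, 80.3]
tcp_rot: [-180.0, -0.1, -161.7]
ft_force: [0.0, -0.5, -2.7]
finger_gap: 49.3
grip_force: 42.6
```

Call:
play_rows(increments=[[-1,[3,-10,0],0.04],[-1,[0,0,0],0.08],[-1,[0,0,0],0.1],[-1,[0,0,0],0.1],[-1,[0,0,0],0.1],[-1,[0,0,0],0.07],[-1,[0,0,0],0.03],[-1,[0,0,0],0],[-1,[0,0,0],0],[-1,[0,0,0],0]])

```text
time: 27.0
tool_pos: [657.2, 37.3, 80.8]
tcp_rot: [-180.0, -0.0, 168.6]
ft_force: [-0.1, -0.1, -2.8]
finger_gap: 49.2
grip_force: 42.4
```

Run:
```python
from h import *
s=snapshot('wrist');save(s,'w11')
print(rect(s,'square_coaster',6),rect(s,'oblong_coaster',6)); plan((664,6),yaw=168.5,z=28)
m=regions_of('square_coaster',s)[0]['mask'].astype(np.uint8);c=max(cv2.findContours(m,0,1)[0],key=cv2.contourArea)
q=cv2.approxPolyDP(c,4,True)[:,0]
print([(p.tolist(),ray(s,p,6)[:2].round(1).tolist()) for p in q])
```

```text
[(0.6, 658.2, 6.7, 73.7, 63.0, 77.4)] [(0.64, 660.1, -172.2, 60.6, 120.6, 62.0)]
t 27.1 pose [657.4  37.3  81. ] yaw 168.63 shift tool x,y -12.7 -29.4 z 53.0 turn rad 0.0023
[([196, 264], [680.3, -34.8]), ([212, 257], [676.9, -20.9]), ([239, 207], [641.9, 9.1]), ([289, 206], [648.3, 45.2]), ([291, 189], [636.1, 49.0]), ([193, 187], [620.7, -20.1])]
```

Run:
```python
import cv2
i=cv2.imread('pics/w11.png');cv2.imwrite('pics/c11.png',cv2.resize(i[150:300,150:350],(800,600),interpolation=cv2.INTER_CUBIC))
```

```text
(no output)
```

View pics/c11.png

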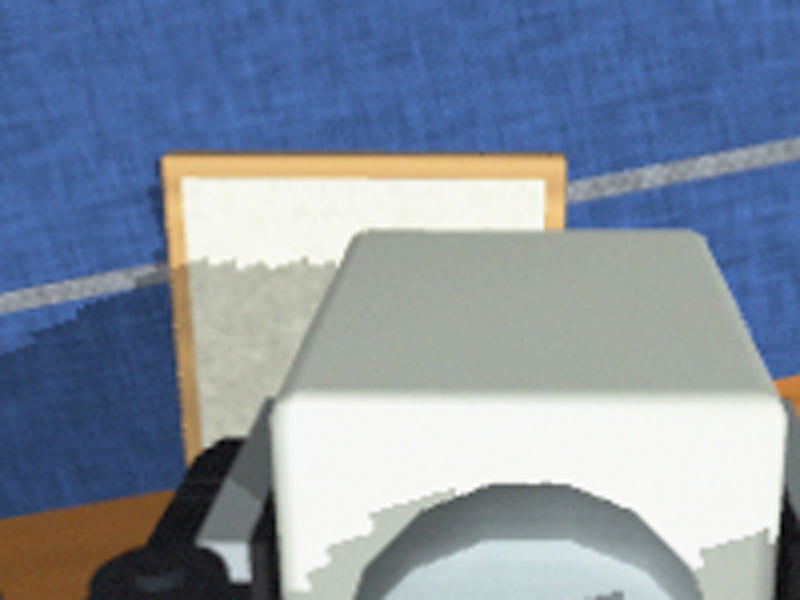

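The block is parallel to the coaster. In the crop, the white near corners are at (183,179) and (546,181), the outer ones at (163,157) and (566,157), and the block's lower edge runs from (350,232) to (706,232).

Run:
```python
from h import *
s=snapshot('wrist')
f=lambda u,v,z:ray(s,(u/4+150-.375,v/4+150-.375),z)[:2]
for a,b,h,z in (((183,179),(546,181),33.5,6),((163,157),(566,157),37,6),((350,233),(706,233),25,58)):
    A=f(*a,z);B=f(*b,z);d=B-A;L=np.linalg.norm(d);n=np.array([d[1],-d[0]])/L
    print(L.round(1),np.degrees(np.arctan2(d[1],d[0])).round(2),((A+B)/2+n*h).round(1))
plan((664,6),yaw=168.5,z=29)
```

```text
66.1 78.33 [666.1   5.6]
73.0 78.63 [665.4   6. ]
49.7 78.7 [658.7  37.7]
t 27.2 pose [657.5  37.3  81.1] yaw 168.62 shift tool x,y -12.6 -29.4 z 52.1 turn rad 0.0021
```

Call:
play_rows(increments=[[-1,[-2,-4,0],0],[-1,[-3,-7,4],0],[-1,[-3,-7,8],0],[-1,[-3,-7,10],0],[-1,[-2,-4.8,10],0],[-1,[0,0,8],0],[-1,[0,0,5],0],[-1,[0,0,3],0],[-1,[0,0,0.5],0],[-1,[0,0,0],0],[-1,[0,0,0],0]])

```text
time: 28.17
tool_pos: [664.8, 5.9, 33.2]
tcp_rot: [180.0, 0.1, 168.6]
ft_force: [-0.5, 0.5, -2.1]
finger_gap: 49.4
grip_force: 42.5
```

Call:
play_rows(increments=[[-1,[0,0,1],0],[-1,[0,0,1],0],[-1,[0,0,0.8],0],[-1,[0,0,0.6],0],[-1,[0,0,0],0]])

```text
time: 28.58
tool_pos: [664.3, 5.6, 29.2]
tcp_rot: [180.0, 0.0, 168.6]
ft_force: [0.2, -0.3, -2.3]
finger_gap: 49.5
grip_force: 42.7
```

Run:
```python
from h import *
plan((665.5,6),yaw=168.6,z=29)
```

```text
t 28.6 pose [664.3   5.6  29.2] yaw 168.61 shift tool x,y -1.1 0.7 z 0.2 turn rad 0.0002
```

Not yet in contact; lowering in small steps.

Call:
play_rows(increments=[[-1,[-0.5,0,0.4],0],[-1,[0,0,0.4],0],[-1,[0,0,0],0],[-1,[0,0,0],0]])

```text
time: 28.92
tool_pos: [664.8, 5.5, 29.1]
tcp_rot: [180.0, -0.0, 168.6]
ft_force: [-5.0, 1.2, 4.6]
finger_gap: 49.1
grip_force: 43.4
```

Call:
play_rows(increments=[[0.2,[0,0,0],0],[0.3,[0,0,0],0],[0.5,[0,0,0],0],[0.8,[0,0,0],0],[1,[0,0,0],0],[1,[0,0,0],0],[1,[0,0,0],0],[1,[0,0,-10],0],[1,[0,0,-20],0],[1,[0,0,-30],0],[1,[0,0,-35],0],[1,[0,0,-35],0]])

```text
time: 29.92
tool_pos: [664.2, 5.5, 159.9]
tcp_rot: [-180.0, -0.1, 168.6]
ft_force: [0.9, -0.6, -0.7]
finger_gap: 85.4
grip_force: 0.0
```

Call:
play_rows(increments=[[1,[0,0,-35],0],[1,[0,0,-25],0],[1,[0,0,-10],0],[1,[0,0,0],0]])

```text
time: 30.25
tool_pos: [666.8, 5.3, 233.3]
tcp_rot: [179.9, 0.4, 168.6]
ft_force: [0.6, -0.8, 0.1]
finger_gap: 85.3
grip_force: 0.0
```

Run:
```python
from h import *
s=snapshot('wrist');save(s,'w12')
print(rect(s,'square_coaster',6),[(round(d['p'],2),w(s,d['xyz']).round(1)) for d in pinpoint('salt_cellar',s)])
m=regions_of('salt_cellar',s)[0]['mask']
br=((s['color'].min(2)>185)&m).astype(np.uint8);cc=max(cv2.findContours(br,0,1)[0],key=cv2.contourArea)
P=np.array([ray(s,p,66)[:2] for p in cc[:,0]],np.float32);print(cv2.minAreaRect(P))
print(rect(s,'oblong_coaster',6))
plan((361,310),yaw=170.8,z=150)
```

```text
[(0.6, 663.5, 5.6, 73.4, 71.3, 78.6)] [(0.69, array([661.6,   5.8,   1. ]))]
((664.12939453125, 7.0149078369140625), (49.218223571777344, 47.25200653076172), 78.67103576660156)
[(0.57, 635.7, -201.8, 121.8, 77.9, 13.1)]
t 30.5 pose [663.5   5.5 225.3] yaw 168.61 shift tool x,y 356.6 238.8 z 75.3 turn rad -0.0382
```

Salt cellar is within about 1.5 mm and parallel. Now the butter dish.

Call:
play_rows(increments=[[1,[10,7,0],0],[1,[20,13,0],0],[1,[27,18,0],0],[1,[30,20,0],0],[1,[30,20,0],0],[1,[30,20,0],0],[1,[30,20,0],0],[1,[30,20,0],0],[1,[30,20,0],0],[1,[30,20,0],0],[1,[30,20,0],0],[1,[29,20,0],-0.038]])

```text
time: 31.5
tool_pos: [386.0, 284.0, 226.6]
tcp_rot: [-179.9, -0.1, 170.7]
ft_force: [-0.6, 0.9, -0.3]
finger_gap: 85.4
grip_force: 0.0
```

Call:
play_rows(increments=[[1,[22,14,0],0],[1,[12,7,0],0],[1,[2,1,0],0],[1,[0,0,0],0],[1,[0,0,0],0],[1,[0,0,0],0]])

```text
time: 32.0
tool_pos: [356.8, 310.2, 227.8]
tcp_rot: [-179.9, -0.0, 170.7]
ft_force: [0.4, 0.1, 1.0]
finger_gap: 85.5
grip_force: 0.0
```

Run:
```python
from h import *
s=snapshot('wrist');save(s,'w13')
print(rect(s,'butter_dish',5),[(round(d['p'],2),w(s,d['xyz']).round(1),px(s,w(s,d['xyz']))) for d in pinpoint('butter_dish',s)])
plan((361,310),yaw=170.8,z=150)
cv2.imwrite('pics/c13.png',cv2.resize(s['color'][90:290,180:380,::-1],(600,600),interpolation=cv2.INTER_CUBIC))
```

```text
[(0.9, 362.4, 309.9, 50.4, 100.1, 79.8)] [(0.88, array([361.6, 309.4,  -0.9]), array([281.3296297 , 183.49537994]))]
t 32.1 pose [356.9 310.3 228.2] yaw 170.7 shift tool x,y -4.1 0.3 z 78.2 turn rad -0.0017
```

View pics/c13.png

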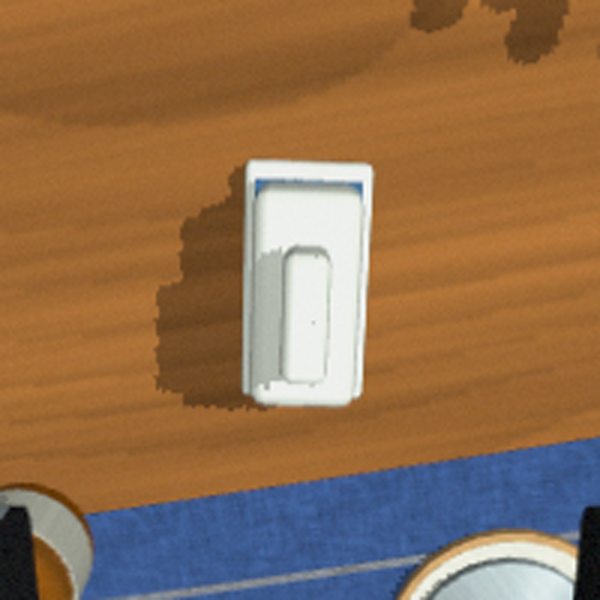

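The dish is nearly parallel to the tool. In the crop, its handle corners are (284,247), (331,248), (326,383) and (280,381), and the foot's rear corners are (248,161) and (373,166).

Run:
```python
from h import *
s=snapshot('wrist')
f=lambda u,v,z:ray(s,(u/3+180-1/3,v/3+90-1/3),z)[:2]
H=np.array([f(*p,71) for p in ((284,247),(331,248),(326,383),(280,381))]);print('handle',H.mean(0).round(1))
for a,b in ((0,3),(1,2),(0,1),(3,2)): d=H[b]-H[a];print(np.linalg.norm(d).round(1),(np.degrees(np.arctan2(d[1],d[0]))%180).round(1))
F=np.array([f(*p,9) for p in ((248,161),(373,166))]);d=F[1]-F[0];print('foot',np.linalg.norm(d).round(1),(np.degrees(np.arctan2(d[1],d[0]))%180).round(1))
m=regions_of('butter_dish',s)[0]['mask']; c=max(cv2.findContours(m.astype(np.uint8),0,1)[0],key=cv2.contourArea)[:,0]
P=np.array([ray(s,p,9)[:2] for p in c],np.float32);print(cv2.minAreaRect(P))
plan(H.mean(0),yaw=170.8,z=41)
```

```text
handle [358.8 310.3]
45.9 168.7
46.3 169.1
15.3 79.5
15.7 78.2
foot 48.2 78.5
((362.2885437011719, 309.2458801269531), (49.66696548461914, 100.86552429199219), 78.74515533447266)
t 32.2 pose [356.8 310.5 228.3] yaw 170.72 shift tool x,y -2.1 0.1 z 187.3 turn rad -0.0013
```

Call:
play_rows(increments=[[1,[-1,0,10],0.0335],[1,[-1,0,20],0],[1,[0,0,28],0],[1,[0,0,28],0],[1,[0,0,25],0],[1,[0,0,22],0],[1,[0,0,16],0],[1,[0,0,10],0],[1,[0,0,6],0],[1,[0,0,0],0],[1,[0,0,0],0],[1,[0,0,0],0]])

```text
time: 33.25
tool_pos: [359.2, 311.2, 64.8]
tcp_rot: [179.9, 0.1, 168.9]
ft_force: [-0.3, 0.2, 0.1]
finger_gap: 85.3
grip_force: 0.0
```

Run:
```python
from h import *
plan((358.8,310.3),yaw=168.8,z=47.5)
```

```text
t 33.2 pose [359.2 311.2  64.8] yaw 168.86 shift tool x,y 0.2 -1.0 z 17.3 turn rad 0.0011
```

Call:
play_rows(increments=[[1,[0,-1,8],0],[1,[0,0,6],0],[1,[0,0,3],0],[-1,[0,0,0],0],[-1,[0,0,0],0],[-1,[0,0,0],0],[-1,[0,0,0],0],[-1,[0,0,0],0],[-1,[0,0,0],0],[-1,[0,0,0],0],[-1,[0,0,0],0],[-1,[0,0,0],0]], force=50)

```text
time: 34.25
tool_pos: [358.3, 309.8, 46.8]
tcp_rot: [180.0, 0.0, 168.9]
ft_force: [-0.5, -0.1, 3.8]
finger_gap: 15.3
grip_force: 49.9
```

Call:
play_rows(increments=[[-1,[0,0,0],0],[-1,[0,0,0],0],[-1,[0,0,0],0],[-1,[0,0,-1],0],[-1,[0,0,-3],0],[-1,[0,0,-6],0],[-1,[0,0,-10],0],[-1,[0,0,-10],0],[-1,[0,0,-6],0],[-1,[0,0,-3],0],[-1,[0,0,0],0],[-1,[0,0,0],0]])

```text
time: 35.25
tool_pos: [358.2, 309.8, 85.7]
tcp_rot: [180.0, 0.0, 168.9]
ft_force: [0.6, 0.1, -4.7]
finger_gap: 15.4
grip_force: 49.0
```

Run:
```python
from h import *
s=snapshot('wrist');save(s,'w14')
m=regions_of('butter_dish',s)[0]['mask'];c=max(cv2.findContours(m.astype(np.uint8),0,1)[0],key=cv2.contourArea);print(cv2.approxPolyDP(c,4,True)[:,0].tolist())
t=snapshot('side');print([(round(d['p'],2),w(t,d['xyz']).round(1)) for d in pinpoint('butter_dish',t)])
plan((634.5,-202),yaw=12.9+180,z=53)
```

```text
[[245, 165], [240, 196], [243, 253], [248, 256], [255, 245], [264, 249], [264, 327], [271, 335], [290, 335], [299, 326], [299, 251], [309, 247], [319, 255], [323, 170], [317, 164]]
[(0.94, array([358.9, 304.2,  35.1]))]
t 35.5 pose [357.7 309.4  84.8] yaw 168.87 shift tool x,y -370.4 -448.3 z 31.8 turn rad -0.4195
```

Call:
play_rows(increments=[[-1,[0,0,-5],0],[-1,[0,0,-12],0],[-1,[0,0,-18],0],[-1,[0,0,-18],0],[-1,[-4,-4,-14],0],[-1,[-9,-10,-8],0],[-1,[-14,-17,-3],0],[-1,[-19,-22,0],0],[-1,[-22,-26,0],0],[-1,[-22,-26,0],0],[-1,[-22,-26,0],0],[-1,[-22,-26,0],0]])

```text
time: 36.45
tool_pos: [460.1, 128.3, 164.8]
tcp_rot: [180.0, 0.1, 168.9]
ft_force: [0.4, 0.9, -5.3]
finger_gap: 15.3
grip_force: 49.2
```

Call:
play_rows(increments=[[-1,[-22,-26,0],0],[-1,[-22,-26,0],0],[-1,[-22,-26,0],0],[-1,[-22,-26,0],0],[-1,[-22,-26,0],0],[-1,[-22,-26,0],0],[-1,[-22,-26,0],0],[-1,[-22,-26,0],0],[-1,[-22,-26,0],0],[-1,[-18,-20,0],0],[-1,[-12,-12,0],0],[-1,[-6,-6,0],0]])

```text
time: 37.45
tool_pos: [637.2, -185.0, 164.2]
tcp_rot: [-180.0, 0.1, 168.7]
ft_force: [0.7, 0.8, -4.7]
finger_gap: 15.1
grip_force: 49.2
```

Call:
play_rows(increments=[[-1,[0,0,0],-0.03],[-1,[0,0,0],-0.06],[-1,[0,0,0],-0.08],[-1,[0,0,0],-0.08],[-1,[0,0,0],-0.08],[-1,[0,0,0],-0.06],[-1,[0,0,0],-0.03],[-1,[0,0,0],0],[-1,[0,0,0],0],[-1,[0,0,0],0]])

```text
time: 38.28
tool_pos: [636.3, -181.9, 163.8]
tcp_rot: [-180.0, 0.0, -167.1]
ft_force: [-0.0, -0.0, -4.6]
finger_gap: 15.0
grip_force: 49.2
```

Run:
```python
from h import *
s=snapshot('wrist');save(s,'w15')
print(rect(s,'oblong_coaster',6)); plan((635,-202),yaw=193,z=53)
```

```text
[(0.92, 636.3, -203.3, 120.3, 75.0, 12.8)]
t 38.4 pose [ 636.3 -182.1  163.6] yaw -167.1 shift tool x,y 5.7 -19.1 z 110.6 turn rad -0.0018
```

Call:
play_rows(increments=[[-1,[1,-3,5],0],[-1,[1.5,-5,12],0],[-1,[1.5,-5,16],0],[-1,[1,-4,16],0],[-1,[0.5,-2.5,16],0],[-1,[0,0,14],0],[-1,[0,0,9],0],[-1,[0,0,5],0],[-1,[0,0,0],0],[-1,[0,0,0],0],[-1,[0,0,0],0]])

```text
time: 39.3
tool_pos: [636.2, -202.7, 71.7]
tcp_rot: [-179.9, 0.1, -167.1]
ft_force: [0.8, -0.2, -3.4]
finger_gap: 15.2
grip_force: 49.2
```

Run:
```python
from h import *
s=snapshot('wrist');save(s,'w16')
plan((635.3,-202.3),yaw=193,z=53)
zb=sense()['tool_pos'][2]-47
c=s['color'].astype(int); nb=((c[:,:,0]>c[:,:,2]*0.95)&(c.sum(2)>200)).astype(np.uint8); nb=cv2.morphologyEx(nb,cv2.MORPH_OPEN,np.ones((3,3)))
# near edge of the coaster: first non-blue row per column, coming from above
cols={}
for u in range(150,420,10):
    e=px
    r=np.where(nb[60:300,u])[0]; cols[u]=int(r[0]+60) if len(r) else None
print(cols)
C=np.array([635.3,-202.3]);a=np.radians(12.9);X=np.array([np.cos(a),np.sin(a)]);Y=np.array([-X[1],X[0]])
print('coaster near corners px',[px(s,[*(C-60*X+k*37*Y),6]).round().tolist() for k in (1,-1)])
T=np.array(sense()['tool_pos'])[:2]
print('dish foot near corners px',[px(s,[*(T-48*X+k*25*Y),zb]).round().tolist() for k in (1,-1)])
for n in('oblong_coaster','butter_dish'):
    for d in regions_of(n,s)[:1]:
        q=max(cv2.findContours(d['mask'].astype(np.uint8),0,1)[0],key=cv2.contourArea);print(n,cv2.approxPolyDP(q,3,True)[:,0].tolist())
```

```text
t 39.4 pose [ 636.3 -202.8   71.9] yaw -167.05 shift tool x,y 0.9 0.7 z 18.9 turn rad -0.0009
{150: 258, 160: 261, 170: 263, 180: 265, 190: 267, 200: 269, 210: 271, 220: 274, 230: 137, 240: 137, 250: 137, 260: 137, 270: 137, 280: 137, 290: 137, 300: 137, 310: 137, 320: 137, 330: 137, 340: None, 350: None, 360: None, 370: None, 380: None, 390: None, 400: None, 410: None}
coaster near corners px [[337.0, 136.0], [225.0, 136.0]]
dish foot near corners px [[321.0, 159.0], [239.0, 159.0]]
oblong_coaster [[226, 138], [231, 271], [242, 256], [239, 171], [244, 164], [317, 162], [323, 167], [321, 255], [329, 264], [335, 139]]
butter_dish [[245, 164], [240, 169], [244, 255], [249, 255], [253, 246], [264, 248], [263, 327], [269, 335], [290, 335], [300, 323], [300, 248], [309, 247], [313, 256], [320, 255], [323, 169], [315, 163]]
```

Call:
play_rows(increments=[[-1,[0.7,0.3,3],0],[-1,[0.6,0,6],0],[-1,[0,0,4],0],[-1,[0,0,2],0],[-1,[0,0,1],0],[-1,[0,0,0.8],0],[-1,[0,0,0.6],0],[-1,[0,0,0],0],[-1,[0,0,0],0]])

```text
time: 40.2
tool_pos: [634.2, -202.6, 53.2]
tcp_rot: [-180.0, 0.0, -167.1]
ft_force: [0.2, 0.7, -4.8]
finger_gap: 15.1
grip_force: 49.3
```

Call:
play_rows(increments=[[-1,[0,0,0.4],0],[-1,[0,0,0.3],0],[-1,[0,0,0],0],[-1,[0,0,0],0]])

```text
time: 40.53
tool_pos: [634.3, -202.7, 52.8]
tcp_rot: [-180.0, 0.0, -167.1]
ft_force: [-1.0, 0.1, 0.1]
finger_gap: 15.3
grip_force: 49.8
```

Call:
play_rows(increments=[[-0.6,[0,0,0],0],[-0.5,[0,0,0],0],[-0.3,[0,0,0],0],[0,[0,0,0],0],[0.5,[0,0,0],0],[1,[0,0,0],0],[1,[0,0,0],0],[1,[0,0,-10],0],[1,[0,0,-20],0],[1,[0,0,-30],0],[1,[0,0,-35],0],[1,[0,0,-35],0]])

```text
time: 41.53
tool_pos: [633.4, -202.3, 183.8]
tcp_rot: [180.0, -0.1, -167.1]
ft_force: [0.1, -0.3, 0.9]
finger_gap: 85.4
grip_force: 0.0
```

Call:
play_rows(increments=[[1,[0,0,-30],0],[1,[0,0,-20],0],[1,[0,0,-10],0],[1,[0,0,0],0],[1,[0,0,0],0],[1,[0,0,0],0]])

```text
time: 42.03
tool_pos: [633.0, -202.2, 239.8]
tcp_rot: [179.9, -0.2, -167.1]
ft_force: [-0.2, -0.1, -0.8]
finger_gap: 85.3
grip_force: 0.0
```

Run:
```python
from h import *
s=snapshot('wrist');save(s,'w17')
print(rect(s,'oblong_coaster',6),rect(s,'butter_dish',12),[(round(d['p'],2),w(s,d['xyz']).round(1)) for d in pinpoint('butter_dish',s)])
for n in('oblong_coaster','butter_dish'):
    for d in regions_of(n,s)[:1]:
        q=max(cv2.findContours(d['mask'].astype(np.uint8),0,1)[0],key=cv2.contourArea);q=cv2.approxPolyDP(q,2.5,True)[:,0]
        print(n,[(p.tolist(),ray(s,p,6 if n[0]=='o' else 14)[:2].round(1).tolist()) for p in q])
for v in('top','side'):
    t=snapshot(v)
    print(v,[(n,[w(t,d['xyz']).round().tolist() for d in pinpoint(n,t)[:1]]) for n in N if 'coaster' not in n],rect(t,'butter_dish',12))
```

```text
[(0.58, 636.2, -203.2, 117.2, 73.6, 13.0)] [(0.96, 637.1, -201.3, 97.0, 50.0, 13.0)] [(0.82, array([ 640.3, -203. ,    6.2]))]
oblong_coaster [([249, 134], [588.3, -251.0]), ([252, 225], [699.9, -224.6]), ([307, 225], [684.0, -155.4]), ([309, 135], [573.4, -181.0])]
butter_dish [([263, 143], [594.3, -232.2]), ([260, 149], [601.9, -234.2]), ([262, 217], [683.8, -214.3]), ([270, 221], [686.7, -203.4]), ([294, 221], [679.9, -174.0]), ([300, 214], [669.3, -168.9]), ([300, 144], [585.6, -189.6])]
top [('candlestick', [[538.0, 372.0, 8.0]]), ('pepper_mill', [[409.0, -425.0, -2.0]]), ('salt_cellar', [[669.0, 2.0, 7.0]]), ('butter_dish', []), ('tumbler', [[487.0, -11.0, 0.0]]), ('jam_jar', [[459.0, 169.0, 2.0]])] []
side [('candlestick', [[539.0, 371.0, 7.0]]), ('pepper_mill', [[279.0, -281.0, 3.0]]), ('salt_cellar', [[664.0, 4.0, 4.0]]), ('butter_dish', [[665.0, 2.0, 5.0]]), ('tumbler', [[487.0, -9.0, -2.0]]), ('jam_jar', [[462.0, 167.0, 1.0]])] [(0.86, 660.1, -176.2, 178.2, 65.0, 36.9)]
```

```bash
python3 -c "
from bench import *
print(hand_in())"
```

```text
the job is handed in; nothing more can be done
None
```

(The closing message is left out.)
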